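# Show the underside of a freshly finished slat to the inspection camera

### The arm

A 7-joint arm with a two-finger parallel gripper is mounted at the origin on the work surface. World frame = base frame: x ahead of the robot, y to its left, z up, the work surface at z = 0. Lengths are in m, angles in rad, forces in N, time in s.
With the tool pointing down it reaches from about 0.4 to 0.85 m from the base axis. Payload 10.4 kg.
Tool frame: the origin (TCP) lies on the front face of the gripper's body, between the roots of the fingers; the fingertips stand 73 mm ahead of it and the grasp point (between the pads) lies 54 mm ahead of it; z points along the fingers, y is the direction in which the jaws open and shut (so a half turn about z gives the same grasp; the last joint's range is limited). The gripper opens to 85 mm and grips with 20 to 120 N. Pads are 22 mm wide; open, the fingers measure 114 mm over their backs; the gripper's body (76 mm by 85 mm) begins 54 mm behind the grasp point. The pads swing forward as they close: fully open they stand 13 mm farther back than shut.
Start: joints at [-1.19, 0.332, -0.065, 1.46, 0.022, 1.35, -0.088], TCP at [0.246, 0.575, 0.304] pointing down, gripper open.
Joint ranges: [-2.6, 2.6], [-0.5, 2.12], [-1.47, 1.34], [0.16, 2.42], [-1.27, 4.41], [0.06, 2.06], [-2.6, 2.6]. Speed limits (rad/s): [2.22, 2.22, 2.79, 2.79, 3.14, 3.14, 3.14].

### API

Orientations are given as a 3x3 rotation matrix whose columns are the frame's x, y, z axes.
In Python, from cell import sense, snapshot, close_job gives the robot as it stands.
- The arm moves only by the tool apply_moves, never from a script. Its argument "plan" is a list of rows, each a list of 3 entries, a list of its own where there are three numbers: the turn, a rotation vector about the world's x, y, z in degrees, then the shift along the world's x, y, z in mm, then the finger opening in mm, from 0 to 85.4. In form: [[[wx, wy, wz], [tx, ty, tz], fingers], ...]. A call has 1 to 10 rows; each row shifts and turns the commanded pose from where the row before left it; what a row does not reach is not made up. A row lasts 1/10 s, in which the tool goes at most 50 mm and 8.59 degrees, less where a joint would pass 70% of its speed; a pose out of reach is approached as far as the arm can. A call with a gripper value outside its range is refused whole. The fingers move at their own pace and stop on an object; "force" is the grip in N (left out, the last holds). Time passes only in rows, so rows that do not move let the fingers close. It gives the time, the measured TCP pose, the force and the opening at its end, in the units of the state.
- sense(): the state, without advancing time (a new reading comes with each control period).
- snapshot(name): name is "side" or "top"; returns a dict with "img" (400x640x3 uint8, blue, green, red), "mtx" (3x3 intrinsics, pixels), "origin" and "rotation" of the camera in the world. Camera axes: x right, y down, z forward; pixel columns grow to the right and rows downward; lengths in m; the calibration is good to about 2 mm. A picture is of the moment at which its call begins. There is no depth.
- close_job(): hands the job in, once; it reports no verdict.
The state is a dict: "time": time; "joint_positions": joint angles; "dq": joint speeds; "joint_torque": joint torques, N m; "tool_pos": TCP position; "tcp_rot": TCP orientation; "force": force on the tool from outside, world axes, zero at the start; "torque": the same for the moment, N m; "width": finger opening in m.
Only numpy, scipy, OpenCV 4.12 (cv2) and the standard library are available. Lean on these libraries where they do the work, as an engineer would, in place of code of your own. Each camera call takes 0.05 s, during which the arm holds its last target.

### The job

Three stained wooden slats are drying on the two battens: pick up the one that has exactly one slot, and hold it in the air over the inspection camera so that its underside is checked for runs: slat centred on the lens axis 180 mm in front of the lens, underside square to the lens, its length running up the slope with the slotted end as the upper end. Leave the other two slats lying as they are, do not bump the camera, and finish while still holding the slat motionless there; do not put it down or let go.

Things in the scene. Friction and masses are not known exactly. Their poses are not given: they have to be found in the camera images.
- slat_mid (a point): Centre (half-way up) of the slat to show: reddish-brown stained board 240 x 50 x 14 mm, about 0.11 kg, the only one with exactly one slot. x along its length to the slotted end, y across, z out of the upper face. Lies flat across two battens, underside 45 mm above the bench, middle free between the battens, to be gripped there across the 50 mm width.
- slat_slot (a point): Point of the same slat at its slot, on the board's mid line, half-way up: 88 mm from slat_mid towards the slotted end (32 mm from that end); same axes. The slot is a cut across the board, 16 mm wide, open at the +y long edge and 30 mm deep into the 50 mm width.
- plain_mid (a point): Centre of the bystander slat without slots: same wood and 240 x 50 x 14 mm, axes likewise. Stays where it lies.
- double_mid (a point): Centre of the bystander slat with two slots, one near each end: same wood and 240 x 50 x 14 mm, axes likewise. Stays where it lies.
- rack: Drying rack, fixed: two pine battens 20 mm wide, 300 mm long, tops 45 mm above the bench, centre lines 120 mm apart (x = -60 and +60 mm), on a white 6 mm thick board of 270 x 300 mm. Origin at the centre of its underside; y along the battens. Three slats lie across the battens, side by side 105 mm apart; their order changes.
- cam: Inspection camera, fixed: grey 56 mm square head, black lens, white ring light (68 mm across), on a dark 130 x 110 mm foot, 120 mm high in all. The lens looks up, leaning 30 degrees from vertical towards the camera's own -x side (roughly towards the robot). Origin on the bench straight below the middle of the lens front; z up.
- lens (a point): Centre of the lens's front face, 115 mm above the bench straight above the origin of cam; axes as cam.
- view (a point): Where the slat's centre belongs, a point in the air: on the lens axis 180 mm in front of the lens (90 mm from it towards cam's -x side, 156 mm higher, 271 mm above the bench). z along the lens axis, away from the lens; x up the slope, 30 degrees above level, away from the robot; y level. A well shown slat has its x, y, z along these.
Things that resemble listed ones, but are neither listed nor needed, are in the scene too. What is shaped like the cam but orange is not meant.

How it is judged:
By the outcome, as a careful person would: the job done as asked, in the order asked, and still so for the second after the job is handed in, while the arm keeps its last pose, push and grip.
It also fails if it takes over 37 s, if anything falls off the work surface, if the arm or the gripper's body presses on something with over 40 N, if the wrist force passes 120 N, or if a joint passes its speed limit or range.

## Working session

There is one attempt and no reset: what is moved stays moved. The work goes in short steps, Python scripts to look and compute and a tool call to move; the robot and the scene stay as the last step left them, time stands still between calls to the robot, and variables do not carry over. Pictures are saved under pics/ and viewed, and the job is handed in when it is done.

Besides the shell and the picture viewer there is one more tool, called after "Call:" as a command line: name --argument value ..., lists and objects as JSON in quotes. apply_moves: Moves the arm, as the interface text tells. Its arguments: {"type":"object","properties":{"plan":{"type":"array"},"force":{"type":"number"}},"required":["plan"]}

```bash
mkdir -p pics; ls
python3 - <<'E'
from cell import sense,snapshot
import cv2,numpy as np,pickle
for n in("side","top"):
    s=snapshot(n);cv2.imwrite(f"pics/{n}0.png",s["img"]);pickle.dump(s,open(f"{n}0.pkl","wb"))
    print(n,s["mtx"],s["origin"],s["rotation"])
s=sense();print(s)
E
```

```text
pics
side [[418.87426793   0.         325.73888991]
 [  0.         418.87426793 196.31680936]
 [  0.           0.           1.        ]] [ 0.32712799 -0.63481492  0.68529129] [[ 0.96317945 -0.13925788  0.22998389]
 [-0.26820936 -0.55712543  0.78592302]
 [ 0.0186839  -0.81866873 -0.57396204]]
top [[393.53037      0.         318.23326817]
 [  0.         393.53037    200.56802538]
 [  0.           0.           1.        ]] [0.38675512 0.08376962 1.28535908] [[-0.00837686 -0.99116754  0.1323508 ]
 [-0.99996225  0.00799778 -0.00339555]
 [ 0.00230705 -0.13237425 -0.99119712]]
{'time': 0.1, 'joint_positions': array([-1.18957745,  0.33282805, -0.06465468,  1.46088221,  0.02157854,
        1.34992359, -0.08851075]), 'dq': array([ 0.00059669, -0.00196468, -0.001195  , -0.00187226, -0.00045425,
        0.00053766,  0.00043759]), 'joint_torque': array([ 1.18900396e-03, -6.26744342e+01,  4.90801677e-02, -3.92428994e+01,
        1.64335559e-02,  6.91551453e-03,  4.91454250e-05]), 'tool_pos': array([0.24550041, 0.57448399, 0.30317134]), 'tcp_rot': array([[-9.19551999e-01,  3.92968057e-01, -4.76996360e-04],
       [ 3.92968342e-01,  9.19551138e-01, -1.25970417e-03],
       [-5.64009533e-05, -1.34580795e-03, -9.99999093e-01]]), 'force': array([ 0.27377136, -0.75176158,  0.78561765]), 'torque': array([-0.00632745, -0.01260555,  0.03080232]), 'width': 0.08558730376908802}
```

View pics/top0.png

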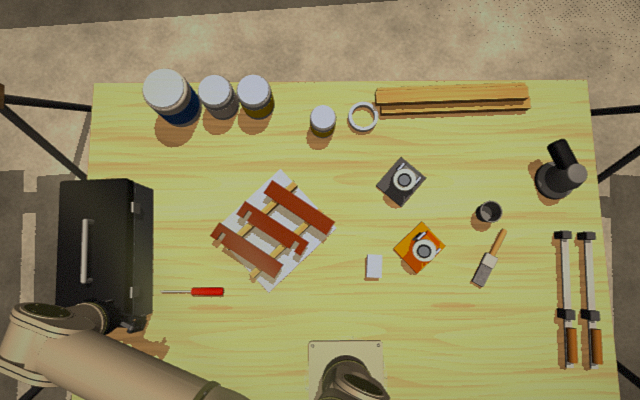

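View pics/side0.png

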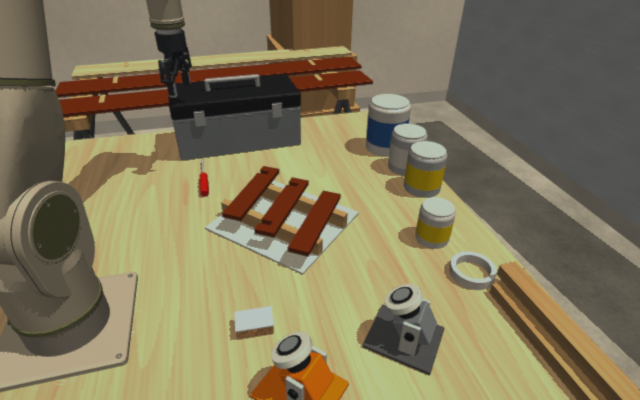

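The top view shows three slats on the white rack around px (246,250), (272,229) and (300,207). The grey camera is at (403,180). The orange look-alike at (422,250) isn't meant. Next I'll enlarge the rack and the camera.

Run:
```python
import cv2,numpy as np
t=cv2.imread("pics/top0.png");s=cv2.imread("pics/side0.png")
a=cv2.resize(t[165:295,200:345],None,fx=4,fy=4,interpolation=cv2.INTER_CUBIC)
cv2.imwrite("pics/c1.png",a)
b=cv2.resize(s[155:270,200:365],None,fx=4.5,fy=4.5,interpolation=cv2.INTER_CUBIC);cv2.imwrite("pics/c2.png",b)
c=cv2.resize(t[150:215,370:435],None,fx=6,fy=6,interpolation=cv2.INTER_CUBIC)
d=cv2.resize(s[275:375,355:455],(390,390),interpolation=cv2.INTER_CUBIC);cv2.imwrite("pics/c3.png",np.hstack([c,d]))
```

```text
(no output)
```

View pics/c1.png

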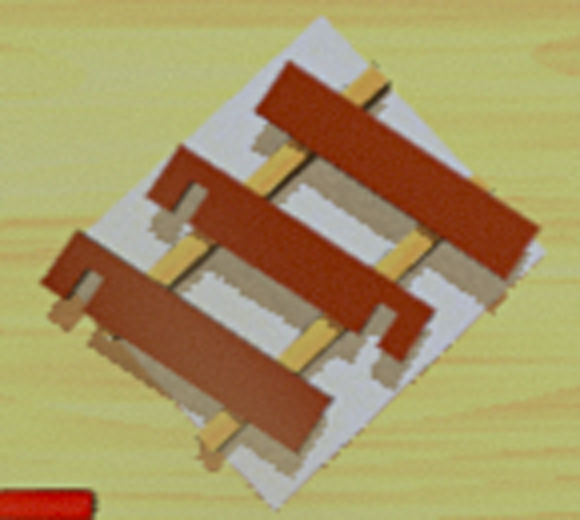

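View pics/c2.png

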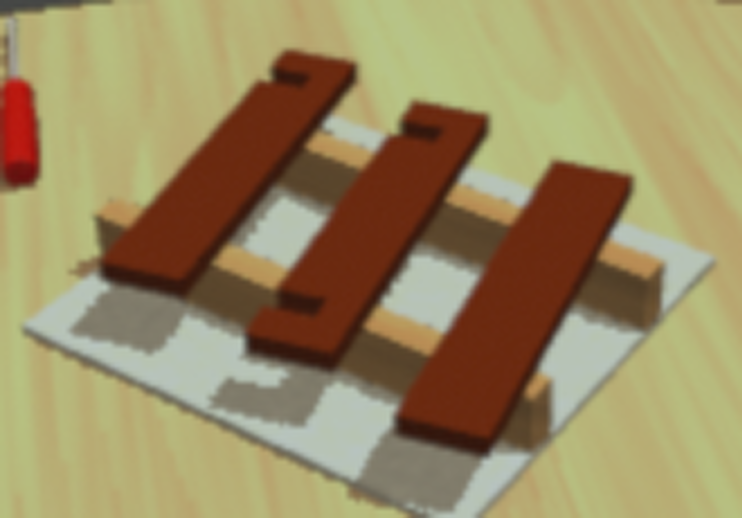

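View pics/c3.png

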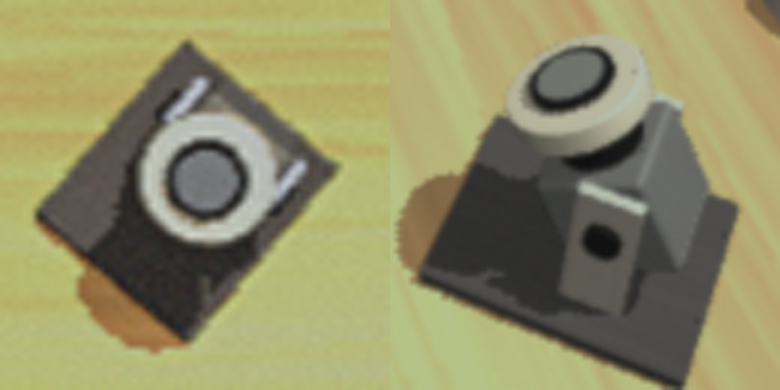

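Candidates in the top view:
- Lower-left slat (246,250): one slot at (222,236).
- Middle slat (272,229): two slots.
- Upper-right slat (300,207): no slots.

The lower-left slat is the one meant, and both enlarged views agree. The grey camera leans down-left in the top image, perpendicular to the line between its brackets. Next I'll measure both.

```bash
cat > h.py <<'E'
import numpy as np,cv2,pickle
def ray(s,p):
    d=np.linalg.solve(s["mtx"],[p[0],p[1],1]);d=s["rotation"]@d;return np.array(s["origin"]),d/np.linalg.norm(d)
def onz(s,p,z):
    o,d=ray(s,p);return o+d*(z-o[2])/d[2]
def tri(a,p,b,q):
    o1,d1=ray(a,p);o2,d2=ray(b,q)
    t=np.linalg.lstsq(np.c_[d1,-d2],o2-o1,rcond=None)[0];x,y=o1+t[0]*d1,o2+t[1]*d2
    return (x+y)/2,np.linalg.norm(x-y)
def proj(s,P):
    c=s["rotation"].T@(np.array(P)-s["origin"]);u=s["mtx"]@c;return u[:2]/u[2]
E
python3 - <<'E'
from h import *
S=pickle.load(open("side0.pkl","rb"));T=pickle.load(open("top0.pkl","rb"))
def redrects(s,box,z):
    im=s["img"].astype(int);B,G,R=im[...,0],im[...,1],im[...,2]
    m=((R>70)&(G<R*.5)&(B<R*.5)).astype(np.uint8)
    k=np.zeros_like(m);x0,y0,x1,y1=box;k[y0:y1,x0:x1]=m[y0:y1,x0:x1]
    cs,_=cv2.findContours(k,cv2.RETR_EXTERNAL,cv2.CHAIN_APPROX_NONE)
    for c in cs:
        if cv2.contourArea(c)<200: continue
        # rays to plane, min rect
        P=np.array([onz(s,q[0],z)[:2] for q in c])*1000
        r=cv2.minAreaRect(P.astype(np.float32));print(cv2.contourArea(c),c.reshape(-1,2).mean(0).round(),np.round(r[0],1),np.round(r[1],1),round(r[2],1))
        b=cv2.boxPoints(r);print(b.round().tolist())
print("top");redrects(T,(200,165,345,283),.059)
print("side");redrects(S,(215,155,365,270),.056)
for nm,s,box in(("top",T,(370,150,435,215)),("side",S,(355,275,455,375))):
    im=s["img"].astype(int);x0,y0,x1,y1=box;c=im[y0:y1,x0:x1]
    g=c.mean(2);sp=c.max(2)-c.min(2)
    m=((g>150)&(sp<70)).astype(np.uint8)
    cs,_=cv2.findContours(m,cv2.RETR_CCOMP,cv2.CHAIN_APPROX_NONE)
    for q in cs:
        if len(q)>15: print(nm,len(q),np.round(cv2.fitEllipse(q)[0]+np.array([x0,y0]),2),np.round(cv2.fitEllipse(q)[1:][0],1),cv2.fitEllipse(q)[2])
E
```

```text
top
918.0 [273. 228.] [466.2 223.8] [234.9  47.2] 56.6
[[382.0, 139.0], [421.0, 113.0], [551.0, 309.0], [511.0, 335.0]]
1038.0 [299. 207.] [530.8 141.6] [235.4  48.9] 55.9
[[444.0, 58.0], [485.0, 30.0], [617.0, 225.0], [577.0, 253.0]]
side
1168.0 [314. 222.] [531.  141.4] [236.5  51.1] 55.6
[[443.0, 58.0], [485.0, 29.0], [619.0, 225.0], [577.0, 253.0]]
908.0 [281. 206.] [465.8 224.7] [235.   50.6] 56.4
[[380.0, 141.0], [422.0, 113.0], [552.0, 309.0], [510.0, 337.0]]
828.0 [252. 190.] [398.7 304.5] [235.4  50. ] 55.8
[[312.0, 221.0], [353.0, 193.0], [486.0, 388.0], [444.0, 416.0]]
top 175 [409.71 202.76] [25.8 72.8] 84.75508117675781
top 20 [401. 209.] [ 2.2 12.2] 90.0
top 25 [373.56 189.66] [ 3.8 11. ] 103.73405456542969
top 34 [428.52 181.92] [ 7.8 13.7] 80.56468200683594
top 80 [405.23 177.9 ] [22.7 24. ] 124.24443817138672
top 43 [403.86 179.78] [15.3 16.1] 55.92080307006836
top 53 [421.25 153.5 ] [0. 1.] 0.0
side 61 [441.08 366.55] [12.3 23.7] 148.87486267089844
side 61 [447.6  353.73] [ 6.1 33.1] 152.39111328125
side 33 [411.74 325.4 ] [ 2.2 18.8] 111.14591217041016
side 678 [400.62 325.07] [103.1 104.5] 89.94345092773438
side 17 [450.87 338.38] [ 2.9 10.1] 147.50564575195312
side 64 [400.48 295.35] [17.1 27.4] 64.4657211303711
```

Run:
```python
from h import *
S=pickle.load(open("side0.pkl","rb"));T=pickle.load(open("top0.pkl","rb"))
im=T["img"].astype(int);B,G,R=im[...,0],im[...,1],im[...,2]
m=((R>70)&(G<R*.62)&(B<R*.55)).astype(np.uint8);k=np.zeros_like(m);k[215:283,205:290]=m[215:283,205:290]
cs,_=cv2.findContours(k,cv2.RETR_EXTERNAL,cv2.CHAIN_APPROX_NONE)
for c in cs:
    if cv2.contourArea(c)<200: continue
    P=np.array([onz(T,q[0],.059)[:2] for q in c])*1000
    r=cv2.minAreaRect(P.astype(np.float32));print(cv2.contourArea(c),np.round(r[0],1),np.round(r[1],1),round(r[2],1))
# lens disc: gray blob enclosed by black annulus inside ring
for nm,s,c0 in(("top",T,(404,180)),("side",S,(401,299))):
    g=cv2.cvtColor(s["img"],cv2.COLOR_BGR2GRAY);print(nm);x,y=c0
    print(g[y-14:y+15,x-16:x+17][::2] if nm=="side" else g[y-12:y+13,x-14:x+15][::2])
# foot
for nm,s,box in(("top",T,(365,145,440,218)),("side",S,(355,275,455,375))):
    im=s["img"];x0,y0,x1,y1=box;h=cv2.cvtColor(im,cv2.COLOR_BGR2HSV)[y0:y1,x0:x1]
    m=(h[...,1]<70).astype(np.uint8);m=cv2.morphologyEx(m,cv2.MORPH_OPEN,np.ones((3,3)))
    cs,_=cv2.findContours(m,cv2.RETR_EXTERNAL,cv2.CHAIN_APPROX_NONE);c=max(cs,key=cv2.contourArea)+np.array([x0,y0])
    print(nm,cv2.contourArea(c),cv2.boundingRect(c))
    if nm=="top":
        P=np.array([onz(s,q[0],.01)[:2] for q in c])*1000
        print(cv2.minAreaRect(P.astype(np.float32)))
    else: print(cv2.approxPolyDP(cv2.convexHull(c),4,True).reshape(-1,2).tolist())
```

```text
1060.5 [398.6 304.6] [237.2  49.6] 57.0
615.0 [466.6 225.1] [156.3  49.6] 56.6
top
[[105  83  79  85  84  75  38  66 138 186 171 112  93 113 124 126 128 139
  128 106  87  87  86  86 100 138 174 172 172]
 [ 80  85  85  83  82  76  58  95 156 179 181 186 188 188 187 185 186 186
  186 185 170 137 104  91  86  89 100 124 151]
 [ 87  84  84  81  67  85 150 187 188 187 190 191 190 188 191 190 188 188
  190 188 186 189 182 149 108  90  87  86  89]
 [ 86  84  77  62 109 182 188 188 191 169 105  64  34  35  35  30  36  62
  108 158 188 187 186 186 172 132 112  94  84]
 [ 84  76  49  91 162 188 191 177 129  49  67 115 119 119 121 121 120 103
   63  71 144 188 188 187 183 160 122 115 104]
 [ 79  37  53 119 189 193 177 124  55  92 117 120 119 118 116 118 122 121
  111  63  57 136 190 186 186 172 108  91 163]
 [ 74  42  50 122 193 189 171 102  53  98 117 120 119 116 116 117 118 113
  120 102  39 118 186 188 184 169 147 187 177]
 [ 46  41  43 100 173 191 178 130  48  65 116 123 116 116 119 119 119 121
  106  43  80 159 186 183 184 180 170 105  50]
 [ 41  40  41  47 118 189 192 178 130  70  44  68
[... 2154 characters left out ...]
74 167 162 160 162 165 167 169 171 173 172 159 108]
 [ 79  78  75  77  82  93 110 122 134 140 144 146 149 149 146 139 134 134
  136 138 142 146 149 153 157 160 162 163 154 127  89  50  29]
 [ 80  79  79  77  76  79  84  89  94  97 100 103 105 108 112 116 120 123
  128 132 136 140 143 145 142 140 105  70  45  29  25  25  26]
 [ 79  79  79  79  78  79  80  84  88  92  96  98 102 104 106 111 115 114
  113 116 119 115  87  61  40  30  24  23  25  23  25  28  45]]
top 1187.0 (377, 158, 48, 48)
((618.9967651367188, -192.63909912109375), (107.42086791992188, 128.46170043945312), 48.4239616394043)
side 4403.5 (363, 284, 81, 90)
[[397, 286], [416, 285], [443, 327], [430, 373], [363, 346], [387, 294]]
```

Run:
```python
from h import *
S=pickle.load(open("side0.pkl","rb"));T=pickle.load(open("top0.pkl","rb"))
res={}
for nm,s,c0 in(("top",T,(404,180)),("side",S,(401,295))):
    g=cv2.cvtColor(s["img"],cv2.COLOR_BGR2GRAY);x,y=c0
    f=cv2.GaussianBlur(cv2.resize(g[y-20:y+21,x-20:x+21],None,fx=8,fy=8,interpolation=cv2.INTER_CUBIC),(5,5),0)
    m=((f>78)&(f<135)).astype(np.uint8);m=cv2.erode(m,np.ones((5,5)))
    n,l,st,ce=cv2.connectedComponentsWithStats(m)
    i=l[164,164];print(nm,st[i],ce[i]);q=ce[i]/8+0.5/8-.5+np.array([x-20,y-20]);res[nm]=q
    # black+gray disc: hole of ring
    m=(f<135).astype(np.uint8);n,l,st,ce=cv2.connectedComponentsWithStats(m);i=l[164,164]
    print(" hole",st[i],ce[i]/8-.44+np.array([x-20,y-20]))
print(res);print(tri(T,res["top"],S,res["side"]),onz(T,res["top"],.115),onz(S,res["side"],.115))
# foot edges in side view & ransac check top
print("footside",[np.round(onz(S,p,.012)*1000) .tolist() for p in[(363,346),(430,373),(443,327)]],)
s=T;im=s["img"];x0,y0,x1,y1=365,145,440,218;h=cv2.cvtColor(im,cv2.COLOR_BGR2HSV)[y0:y1,x0:x1]
m=((h[...,1]<90)&(h[...,2]<120)).astype(np.uint8)
cv2.imwrite("pics/m.png",cv2.resize(np.hstack([m*255,h[...,1],h[...,2]]),None,fx=3.5,fy=3.5))
```

```text
top [ 123  123   82   76 4674] [162.43816859 160.4584938 ]
 hole [  105   104   117   115 10268] [403.8703209  179.65163177]
side [  87   95  140  106 9606] [159.79439933 149.9998959 ]
 hole [   65    93   193   144 20261] [400.75051379 295.16428286]
{'top': array([403.86727107, 179.61981172]), 'side': array([400.53679992, 293.31248699])}
(array([ 0.60416219, -0.17920123,  0.1165373 ]), np.float64(0.0007918011397145978)) [ 0.60483533 -0.17967622  0.115     ] [ 0.60449525 -0.17793628  0.115     ]
footside [[534.0, -197.0, 12.0], [630.0, -278.0, 12.0], [700.0, -196.0, 12.0]]
```

View pics/m.png

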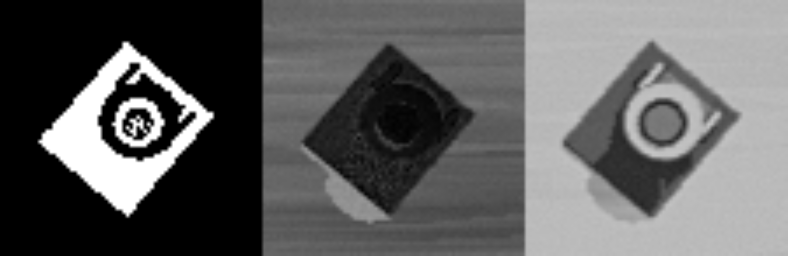

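Run:
```python
from h import *
S=pickle.load(open("side0.pkl","rb"));T=pickle.load(open("top0.pkl","rb"))
s=T;im=s["img"];x0,y0,x1,y1=365,145,440,218;h=cv2.cvtColor(im,cv2.COLOR_BGR2HSV)[y0:y1,x0:x1]
m=((h[...,1]<90)&(h[...,2]<120)).astype(np.uint8)
cs,_=cv2.findContours(m,cv2.RETR_EXTERNAL,cv2.CHAIN_APPROX_NONE);c=max(cs,key=cv2.contourArea)+np.array([x0,y0])
for z in(.006,.012):
    P=np.array([onz(s,q[0],z)[:2] for q in c])*1000
    r=cv2.minAreaRect(P.astype(np.float32));print(z,r)
b=cv2.boxPoints(r)
for i in range(4):
    a,d=b[i],b[(i+1)%4];L=np.linalg.norm(d-a);u=(d-a)/L
    t=(P-a)@u;n=np.abs((P-a)@np.array([-u[1],u[0]]))
    k=(n<5)&(t>12)&(t<L-12);v=cv2.fitLine(P[k].astype(np.float32),cv2.DIST_HUBER,0,.01,.01).ravel()
    print(round(L),k.sum(),np.degrees(np.arctan2(v[1],v[0])))
# side: edges of foot front via line fit
im=S["img"];g=cv2.cvtColor(im,cv2.COLOR_BGR2HSV);x0,y0,x1,y1=350,275,460,385
hh=g[y0:y1,x0:x1];m=((hh[...,1]<95)&(hh[...,2]<120)).astype(np.uint8)
cs,_=cv2.findContours(m,cv2.RETR_EXTERNAL,cv2.CHAIN_APPROX_NONE);c=(max(cs,key=cv2.contourArea)+np.array([x0,y0])).reshape(-1,2).astype(float)
for p,q in(((363,346),(430,373)),((430,373),(443,327)),((363,346),(380,305))):
    p=np.array(p,float);q=np.array(q,float);L=np.linalg.norm(q-p);u=(q-p)/L
    t=(c-p)@u;n=np.abs((c-p)@np.array([-u[1],u[0]]));k=(n<4)&(t>5)&(t<L-5)
    P=np.array([onz(S,w,.004)[:2] for w in c[k]])*1000
    v=cv2.fitLine(P.astype(np.float32),cv2.DIST_HUBER,0,.01,.01).ravel();print(k.sum(),np.degrees(np.arctan2(v[1],v[0])))
```

```text
0.006 ((620.1758422851562, -193.00819396972656), (109.10084533691406, 128.87815856933594), 48.4239501953125)
0.012 ((619.0810546875, -191.71009826660156), (108.58915710449219, 128.27371215820312), 48.423946380615234)
128 24 -41.80957
109 20 48.251453
128 24 -41.98788
109 20 48.02096
57 -41.789818
37 48.383373
32 48.257492
```

Measured so far:
- **Slat:** centre (398.6, 304.6) mm, with its length at yaw 56.2° towards the slot.
- **Lens:** (604.4, -179, 115) mm, camera yaw -41.8°, so the view point is at (537.3, -119, 271) mm.

The gripper approaches with jaw axis y at yaw 146.2°.

Call:
apply_moves --plan '[[[0,0,7.93],[15.3,-27,0],85],[[0,0,7.93],[15.3,-27,0],85],[[0,0,7.93],[15.3,-27,-10],85],[[0,0,7.93],[15.3,-27,-10],85],[[0,0,7.93],[15.3,-27,-15],85],[[0,0,7.93],[15.3,-27,-15],85],[[0,0,7.93],[15.3,-27,-15],85],[[0,0,7.93],[15.3,-27,-15],85],[[0,0,7.93],[15.3,-27,-15],85],[[0,0,7.97],[15.4,-26.9,-6],85]]'

```text
time: 1.1
tool_pos: [0.3985, 0.3031, 0.2013]
tcp_rot: [[-0.551, -0.834, -0.002], [-0.834, 0.551, -0.002], [0.002, 0.001, -1.0]]
force: [0.1, 0.3, 0.3]
width: 0.0849
```

Run:
```python
from cell import sense
s=sense();print(s["time"],s["tool_pos"],s["tcp_rot"].round(4),s["joint_positions"].round(2),s["width"]);R=s["tcp_rot"]
import numpy as np;print(np.degrees(np.arctan2(R[1,1],R[0,1])))
```

```text
1.1 [0.3985289  0.3031403  0.20130778] [[-5.514e-01 -8.342e-01 -1.800e-03]
 [-8.342e-01  5.514e-01 -1.500e-03]
 [ 2.200e-03  6.000e-04 -1.000e+00]] [-0.72  0.15 -0.02  1.91  0.    1.08  1.81] 0.08486623185295987
146.5358931087623
```

Call:
apply_moves --plan '[[[0,0,0],[0,0,0],85],[[0,0,0],[0,0,-20],85],[[0,0,0],[0,0,-20],85]]'

```text
time: 1.4
tool_pos: [0.3987, 0.3054, 0.1629]
tcp_rot: [[-0.558, -0.83, 0.001], [-0.83, 0.558, 0.001], [-0.001, 0.0, -1.0]]
force: [-0.2, 0.8, -0.9]
width: 0.0849
```

Run:
```python
from cell import sense,snapshot
import numpy as np,cv2
s=sense();print(s["time"],s["tool_pos"]);R=s["tcp_rot"]
print(np.degrees(np.arctan2(R[1,1],R[0,1])),R[:,2])
a=snapshot("side")["img"][100:270,170:390];cv2.imwrite("pics/s1.png",cv2.resize(a,None,fx=3.5,fy=3.5,interpolation=cv2.INTER_CUBIC))
```

```text
1.4 [0.39871055 0.3053773  0.16287063]
146.10238882682637 [ 7.57595489e-04  1.13464703e-03 -9.99999069e-01]
```

View pics/s1.png

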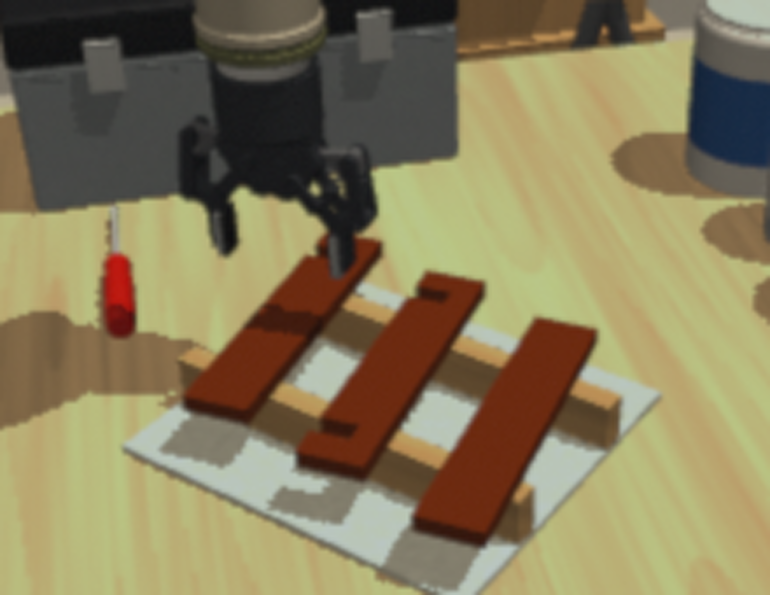

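The open gripper straddles the one-slot slat, with its fingers at about crop (225,235) and (342,260). The neighbouring slats are clear, so I'll go down and close.

Call:
apply_moves --plan '[[[0,0,0],[0,0,-20],85],[[0,0,0],[0,0,-20],85],[[0,0,0],[0,0,-20],85],[[0,0,0],[0,-0.5,-1],85],[[0,0,0],[0,0,0],46],[[0,0,0],[0,0,0],40],[[0,0,0],[0,0,0],40],[[0,0,0],[0,0,0],40],[[0,0,0],[0,0,0],40],[[0,0,0],[0,0,0],40]]' --force 60

```text
time: 2.45
tool_pos: [0.3993, 0.305, 0.1034]
tcp_rot: [[-0.556, -0.831, 0.002], [-0.831, 0.556, 0.002], [-0.002, -0.0, -1.0]]
force: [-1.3, -1.1, 6.3]
width: 0.0487
```

Run:
```python
from cell import sense,snapshot
import numpy as np,cv2,pickle
s=sense();print(s["time"],s["tool_pos"],s["width"],s["force"],s["torque"]);R=s["tcp_rot"]
print(np.degrees(np.arctan2(R[1,1],R[0,1])),R.round(4).tolist())
pickle.dump(s,open("grasp.pkl","wb"))
a=snapshot("side")["img"][100:270,170:390];cv2.imwrite("pics/s2.png",cv2.resize(a,None,fx=3.5,fy=3.5,interpolation=cv2.INTER_CUBIC))
```

```text
2.45 [0.39926475 0.3049951  0.10344124] 0.04870464479964896 [-1.26900732 -1.09162684  6.3119041 ] [-0.13208728  0.2666718   0.00708554]
146.19419932480434 [[-0.5564, -0.8309, 0.0016], [-0.8309, 0.5564, 0.0016], [-0.0023, -0.0004, -1.0]]
```

View pics/s2.png

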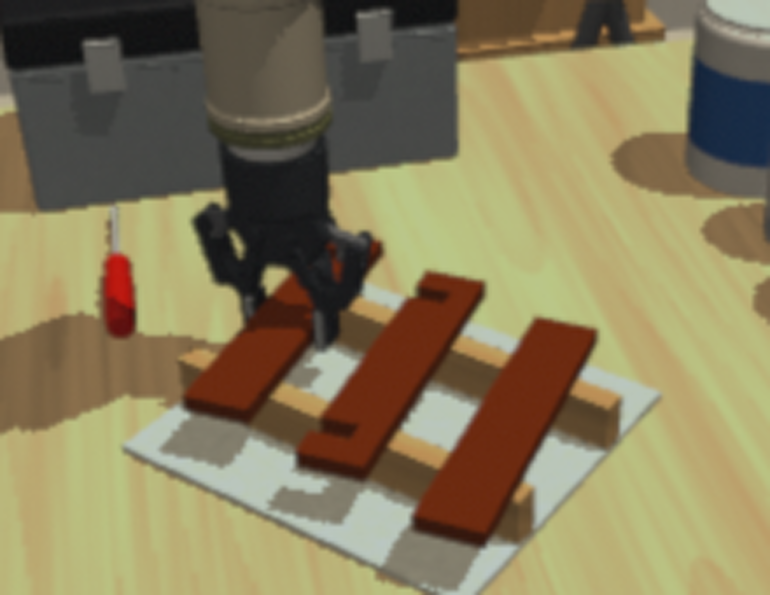

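The gripper holds the slat by its middle: opening 48.7 mm, fingers at crop (250,310) and (325,330). Lift straight up.

Call:
apply_moves --plan '[[[0,0,0],[0,0,8],40],[[0,0,0],[0,0,20],40],[[0,0,0],[0,0,30],40],[[0,0,0],[0,0,30],40],[[0,0,0],[0,0,30],40],[[0,0,0],[0,0,30],40],[[0,0,0],[0,0,20],40],[[0,0,0],[0,0,0],40]]'

```text
time: 3.3
tool_pos: [0.3994, 0.305, 0.2736]
tcp_rot: [[-0.556, -0.831, 0.004], [-0.831, 0.556, 0.004], [-0.005, -0.001, -1.0]]
force: [0.8, -0.5, -2.1]
width: 0.0489
```

```bash
cat > goal.py <<'E'
import numpy as np,pickle
from scipy.spatial.transform import Rotation as Ro
yaw=np.radians(-41.8);cx=np.array([np.cos(yaw),np.sin(yaw),0]);z=np.array([0,0,1.])
lens=np.array([.6044,-.179,.115])
vx=np.cos(np.pi/6)*cx+.5*z;vz=-.5*cx+np.cos(np.pi/6)*z;vy=np.cross(vz,vx)
V=np.c_[vx,vy,vz];view=lens+.18*vz
g=pickle.load(open("grasp.pkl","rb"))
a=np.radians(56.2);S=np.c_[[np.cos(a),np.sin(a),0],[-np.sin(a),np.cos(a),0],[0,0,1]]
sp=np.array([.3986,.3045,.052])
Rst=S.T@g["tcp_rot"]; pst=S.T@(g["tool_pos"]-sp); pst[1]=0  # tool in slat
Rg=V@Rst; pg=view+V@pst
E
python3 - <<'E'
from goal import *
from cell import sense,snapshot
import cv2
s=sense();print(s["time"],s["tool_pos"],s["width"],s["force"],s["torque"])
print("pst",pst,"view",view,"pg",pg)
print(np.round((pg-s["tool_pos"])*1000,1),np.degrees(Ro.from_matrix(Rg@s["tcp_rot"].T).as_rotvec()).round(2))
print(s["joint_positions"].round(2))
a=snapshot("side");pickle.dump(a,open("side3.pkl","wb"));cv2.imwrite("pics/s3.png",a["img"])
E
```

```text
3.3 [0.39943967 0.305026   0.27355332] 0.04889859699657788 [ 0.83433158 -0.45156085 -2.08400811] [ 0.03085292 -0.00510117 -0.04302212]
pst [0.00078122 0.         0.05144124] view [ 0.53730716 -0.11901208  0.27088457] pg [ 0.51863741 -0.1023194   0.3158246 ]
[ 119.2 -407.3   42.3] [  4.28 -33.43 -95.53]
[-0.72  0.08 -0.02  1.82  0.    1.23  1.81]
```

View pics/s3.png

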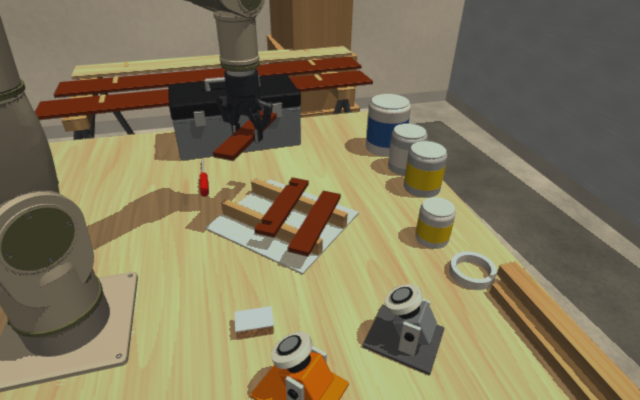

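The slat is lifted clear at about (245,135), and the other two lie unchanged. Next is the transfer.

Call:
apply_moves --plan '[[[0.21,-1.67,-4.78],[6,-20.4,5],40],[[0.21,-1.67,-4.78],[6,-20.4,5],40],[[0.21,-1.67,-4.78],[6,-20.4,5],40],[[0.21,-1.67,-4.78],[6,-20.4,5],40],[[0.21,-1.67,-4.78],[6,-20.4,5],40],[[0.21,-1.67,-4.78],[6,-20.4,5],40],[[0.21,-1.67,-4.78],[6,-20.4,5],40],[[0.21,-1.67,-4.78],[6,-20.4,5],40],[[0.21,-1.67,-4.78],[6,-20.4,2],40],[[0.21,-1.67,-4.78],[6,-20.4,0],40]]'

```text
time: 4.35
tool_pos: [0.4584, 0.0993, 0.311]
tcp_rot: [[-0.956, -0.121, 0.269], [-0.148, 0.986, -0.083], [-0.255, -0.119, -0.96]]
force: [0.1, 0.4, -0.9]
width: 0.0492
```

```bash
cat > chk.py <<'E'
from goal import *
from cell import sense
s=sense();print(s["time"],s["tool_pos"],s["width"],s["force"])
print(np.round((pg-s["tool_pos"])*1000,1),np.degrees(Ro.from_matrix(Rg@s["tcp_rot"].T).as_rotvec()).round(2))
print(s["joint_positions"].round(2),abs(s["dq"]).max())
E
python3 chk.py
```

```text
4.35 [0.45836581 0.09931835 0.31097887] 0.04919570823355901 [ 0.10858487  0.360331   -0.91518537]
[  60.3 -201.6    4.8] [  1.96 -17.06 -47.54]
[-0.53 -0.17  0.1   2.    0.23  1.1   1.19] 0.6342929733475253
```

Call:
apply_moves --plan '[[[0.21,-1.67,-4.78],[6,-20.3,0],40],[[0.21,-1.67,-4.78],[6,-20.3,0],40],[[0.21,-1.67,-4.78],[6,-20.3,0],40],[[0.21,-1.67,-4.78],[6,-20.3,0],40],[[0.21,-1.67,-4.78],[6,-20.3,0],40],[[0.21,-1.67,-4.78],[6,-20.3,0],40],[[0.21,-1.67,-4.78],[6,-20.3,0],40],[[0.21,-1.67,-4.78],[6,-20.3,0],40],[[0.21,-1.67,-4.78],[6,-20.3,0],40],[[0.21,-1.67,-4.78],[5.2,-20.3,0.3],40]]'

```text
time: 5.35
tool_pos: [0.5173, -0.1035, 0.3107]
tcp_rot: [[-0.645, 0.67, 0.368], [0.581, 0.743, -0.332], [-0.496, -0.001, -0.868]]
force: [-0.4, 0.3, -1.1]
width: 0.0492
```

Call:
apply_moves --plan '[[[0,0,0],[0,0,0],40],[[0,0,0],[0,0,0],40],[[0,0,0],[0,0,0],40],[[0,0,0],[0,0,0],40]]'

```text
time: 5.75
tool_pos: [0.5178, -0.1019, 0.312]
tcp_rot: [[-0.648, 0.666, 0.37], [0.578, 0.746, -0.331], [-0.496, -0.0, -0.868]]
force: [-0.2, -0.6, -0.7]
width: 0.0489
```

```bash
python3 chk.py
python3 - <<'E'
from cell import snapshot
import cv2,pickle
for n in("side","top"):
    a=snapshot(n);pickle.dump(a,open(n+"4.pkl","wb"));cv2.imwrite(f"pics/{n}4.png",a["img"])
E
```

```text
5.75 [ 0.51775796 -0.10186403  0.31203043] 0.0488868426303073 [-0.21587137 -0.57371803 -0.72017465]
[ 0.9 -0.5  3.8] [-0.25 -0.28 -0.08]
[-0.29 -0.12  0.2   2.02  0.5   0.94  0.51] 0.004497429568694588
```

View pics/side4.png

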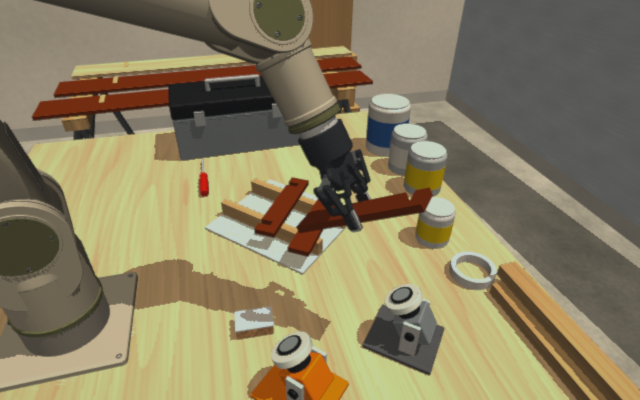

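View pics/top4.png

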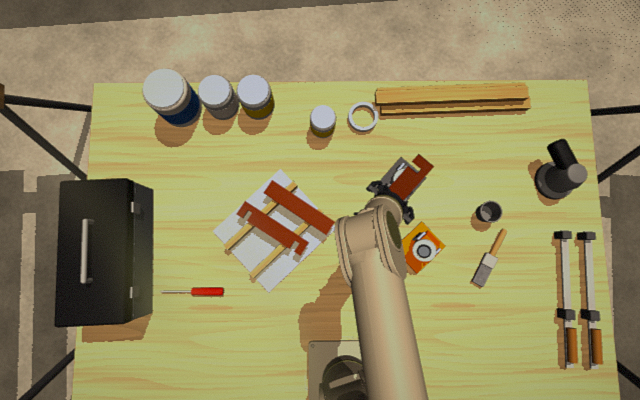

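The side view shows the slat over the grey camera, its middle near (355,212) and the slotted upper end at (425,197). The rack slats are unchanged. I'll correct the small residual, then compare projected slat corners with the pictures.

Call:
apply_moves --plan '[[[-0.25,-0.28,-0.08],[0.9,-0.5,3.8],40],[[0,0,0],[0,0,0],40],[[0,0,0],[0,0,0],40],[[0,0,0],[0,0,0],40],[[0,0,0],[0,0,0],40]]'

```text
time: 6.35
tool_pos: [0.5187, -0.1032, 0.316]
tcp_rot: [[-0.643, 0.668, 0.374], [0.578, 0.744, -0.336], [-0.502, -0.0, -0.865]]
force: [-0.8, 0.9, -0.7]
width: 0.0491
```

```bash
python3 chk.py
python3 - <<'E'
from goal import *
from h import *
from cell import snapshot
ims=[]
for n,b in(("side",(280,160,450,260)),("top",(360,140,450,230))):
    a=snapshot(n);pickle.dump(a,open(n+"5.pkl","wb"));f=4 if n=="side" else 6
    x0,y0,x1,y1=b;c=cv2.resize(a["img"][y0:y1,x0:x1],None,fx=f,fy=f,interpolation=cv2.INTER_CUBIC)
    for zz in(-7,7):
        P=[view+V@(np.array([x,y,zz])/1000) for x,y in((-120,-25),(120,-25),(120,25),(96,25),(96,-5),(80,-5),(80,25),(-120,25))]
        q=np.array([(proj(a,p)-[x0,y0]+.5)*f for p in P]).astype(int)
        cv2.polylines(c,[q.reshape(-1,1,2)],True,(0,255,0) if zz>0 else (255,255,0),1)
    cv2.imwrite(f"pics/o_{n}.png",c)
E
```

```text
6.35 [ 0.51872302 -0.10317387  0.31599806] 0.04907515192151257 [-0.82538162  0.89643761 -0.68025655]
[-0.1  0.9 -0.2] [-0.    0.02  0.11]
[-0.29 -0.13  0.2   2.01  0.51  0.94  0.51] 0.0019423052907566137
```

View pics/o_side.png

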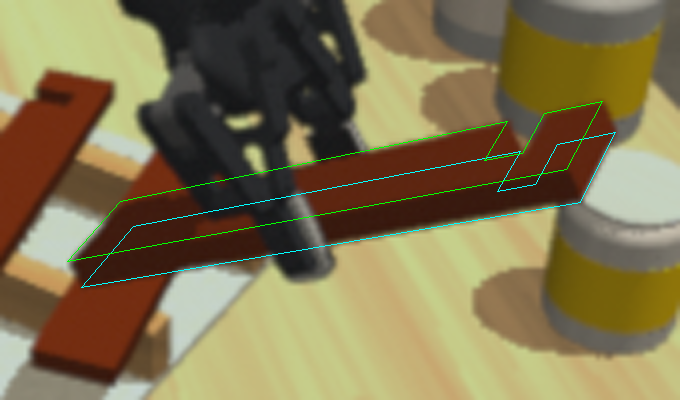

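View pics/o_top.png

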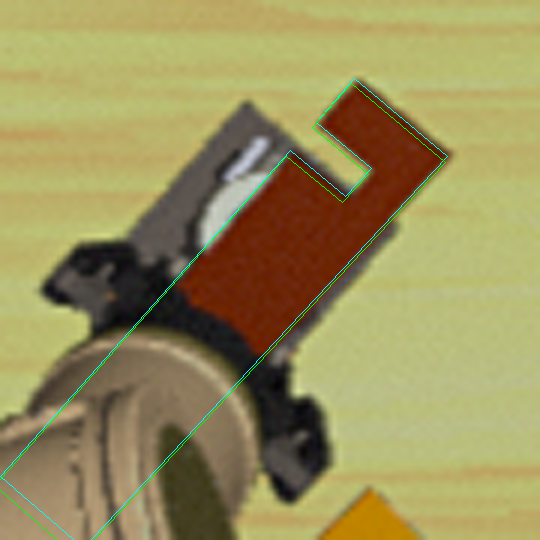

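In both views the slat matches the projected target outline to within about 1 mm, with the slot at the upper end. One last 0.7 mm nudge, a settle, and a check of the bystander slats and stillness.

Call:
apply_moves --plan '[[[0,0,0],[0,0.7,0],40],[[0,0,0],[0,0,0],40],[[0,0,0],[0,0,0],40],[[0,0,0],[0,0,0],40],[[0,0,0],[0,0,0],40],[[0,0,0],[0,0,0],40],[[0,0,0],[0,0,0],40],[[0,0,0],[0,0,0],40]]'

```text
time: 7.25
tool_pos: [0.5188, -0.1025, 0.316]
tcp_rot: [[-0.643, 0.668, 0.374], [0.578, 0.744, -0.336], [-0.502, -0.0, -0.865]]
force: [0.1, -0.1, -1.7]
width: 0.0492
```

```bash
python3 chk.py
python3 - <<'E'
from h import *
from cell import snapshot
T=snapshot("top");T0=pickle.load(open("top0.pkl","rb"))
def cen(s):
    im=s["img"].astype(int);B,G,R=im[...,0],im[...,1],im[...,2];m=((R>70)&(G<R*.5)&(B<R*.5)).astype(np.uint8)
    n,l,st,c=cv2.connectedComponentsWithStats(m)
    return [(st[i,4],c[i].round(1).tolist()) for i in range(1,n) if 600<st[i,4] and 235<c[i][0]<345]
print(cen(T0),cen(T))
d=cv2.absdiff(T["img"],T0["img"]).max(2)[155:175,380:412];print((d>40).sum())
E
```

```text
7.25 [ 0.51875848 -0.1024589   0.31601518] 0.04915136624225965 [ 0.10938571 -0.11025779 -1.74369711]
[-0.1  0.1 -0.2] [0.   0.03 0.11]
[-0.29 -0.13  0.2   2.01  0.51  0.94  0.51] 0.0008087926402528859
[(np.int32(1112), [298.7, 207.1]), (np.int32(1007), [272.5, 227.7])] [(np.int32(1111), [298.7, 207.1]), (np.int32(1005), [272.5, 227.7])]
73
```

```bash
python3 -c "
from cell import close_job;print(close_job())"
```

```text
the job is handed in; nothing more can be done
None
```

I picked up the one-slot slat across its middle and am holding it still over the grey inspection camera. It is centred on the lens axis 180 mm in front of the lens, underside square to it, slotted end up the slope. I handed the job in at about 7.3 s.

- **Pose:** the measured tool pose was within 0.3 mm and about 0.1° of the computed goal. In both pictures, taken just before a last 0.7 mm correction, the slat matched the projected target outline to about 1 mm. The camera calibration itself is only good to about 2 mm.
- **Grip and stillness:** the fingers were holding at a 49 mm opening, and joint speeds were below 0.001 rad/s.
- **Other slats:** both bystander slats were at the same pixel positions as at the start.
- **Inspection camera:** my before/after pixel comparison around it showed 73 changed pixels. I put these down to the slat, the gripper and their shadows in that area, but did not check further. The visible corner of its foot is at the same pixel, (401,157), and no notable force was felt during the transfer.

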